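# Put away the capsule feeder's left and right guides and park its drum

### The job

Put away the washed change parts of the capsule feeder. Sort the three loose guides by hand: lay each one flat on the floor of the tray whose screwed-down pattern piece is the same hand (not its mirror image), rib up, none on top of another. Push the dosing drum along the bench, without lifting it, until it rests squarely on the dark parking line with its middle over the line, and leave the other things on the bench where they are.

Things in the scene. Friction and masses are not known exactly. Their poses are not given: they have to be found in the camera images.
- guide_a_mid (a point): loose LEFT-HAND tan guide, 0.14 kg, rib up: plate 120 (x) x 30 (y) x 8 mm; at its +x end a 30 x 30 x 8 mm toe juts out to +y (to 45 mm from the point): with the toe end away from you it turns left. Rib to grip: 70 mm long (x), 14 mm thick (y), from 8 to 44 mm above the underside. Point: middle of the plate and rib, 22 mm above the underside; z up
- guide_b_mid (a point): loose LEFT-HAND tan guide, 0.14 kg, rib up: plate 120 (x) x 30 (y) x 8 mm; at its +x end a 30 x 30 x 8 mm toe juts out to +y (to 45 mm from the point): with the toe end away from you it turns left. Rib to grip: 70 mm long (x), 14 mm thick (y), from 8 to 44 mm above the underside. Point: middle of the plate and rib, 22 mm above the underside; z up
- guide_c_mid (a point): loose RIGHT-HAND tan guide, 0.14 kg, rib up: plate 120 (x) x 30 (y) x 8 mm; at its +x end a 30 x 30 x 8 mm toe juts out to -y (to 45 mm from the point): with the toe end away from you it turns right. Rib to grip: 70 mm long (x), 14 mm thick (y), from 8 to 44 mm above the underside. Point: middle of the plate and rib, 22 mm above the underside; z up
- tray_left_in (a point): floor centre (5 mm above the bench) of the fixed white tray for left-hand guides: inside 160 (x) x 180 mm (y), walls 5 mm, rim 25 mm above the bench. Beyond its +x wall a ledge, 75 mm deep, 8 mm high, carries the pattern: a left-hand guide screwed down along y, its top 52 mm above the bench, not to be moved
- tray_right_in (a point): floor centre (5 mm above the bench) of the fixed white tray for right-hand guides: inside 160 (x) x 180 mm (y), walls 5 mm, rim 25 mm above the bench. Beyond its +x wall a ledge, 75 mm deep, 8 mm high, carries the pattern: a right-hand guide screwed down along y, its top 52 mm above the bench, not to be moved
- drum_mid (a point): centre of the loose aluminium dosing drum, a 16-sided prism, nearly a cylinder, 96 mm across flats, 120 mm long, about 0.6 kg, lying on its side; x is its axis (y, z turn as it rolls). Too wide to grip. Pushed slowly (up to 100 mm/s) by upright fingers with their tips below mid-height (48 mm) it slides along on its flat (or tips to the next, 19 mm on) and stops with them; pushed higher it may wedge
- line_mid (a point): middle of the parking line, a flat dark tape on the bench, 200 mm long (its x) and 8 mm wide (its y). At the start the drum lies 120 to 160 mm off to the line's -y side, nearly parallel to it
- bottle: bystander, leave alone: amber bottle, 52 mm across, 120 mm tall; origin on its underside
- jar: bystander, leave alone: small white jar, 50 mm across, 55 mm tall; origin on its underside
- beaker: bystander, leave alone: steel beaker, 72 mm across, 70 mm tall; origin on its underside
- spatula: bystander, leave alone: steel spatula, 190 mm long; origin on its underside
- brush: bystander, leave alone: white-handled brush, 130 mm long; origin on its underside
- spanner: bystander, leave alone: steel spanner, 150 mm long; origin on its underside
Things that resemble listed ones, but are neither listed nor needed, are in the scene too. What is shaped like the part that bears guide_b_mid but yellow is not meant. What is shaped like the part that bears guide_c_mid but red is not meant.

How it is judged:
By the outcome, as a careful person would: the job done as asked, in the order asked, and still so for the second after the job is handed in, with the robot touching nothing.
It also fails if it takes over 72 s, if anything falls off the work surface, if the arm or the gripper's body presses on something with over 40 N, if the wrist force passes 120 N, or if a joint passes its speed limit or range.

### The arm

A 6-joint arm with a two-finger parallel gripper is mounted at the origin on the work surface. World frame = base frame: x ahead of the robot, y to its left, z up, the work surface at z = 0. Lengths are in m, angles in rad, forces in N, time in s.
With the tool pointing down it reaches from about 0.35 to 0.975 m from the base axis. Payload 4.9 kg.
Tool frame: the origin (TCP) lies between the finger pads; the fingertips stand 14 mm ahead of it and the grasp point (between the pads) lies 5 mm behind it (manip.finger_overhang is the distance from the TCP to the fingertips, in m); z points along the fingers, y is the line along which they close (so a half turn about z gives the same grasp; the last joint's range is limited). The gripper opens to 85 mm and grips with 20 to 120 N. Pads are 22 mm wide; open, the fingers measure 114 mm over their backs; the gripper's body (76 mm by 85 mm) begins 54 mm behind the grasp point. The pads swing forward as they close: fully open they stand 13 mm farther back than shut.
Start: joints at [-1.384, 0.053, 1.613, -0, 1.476, -0.119], TCP at [0.188, -0.596, 0.245] pointing down, gripper open.
Joint ranges: [-3.01, 3.01], [-1.01, 2.22], [0.06, 2.58], [-1.02, 4.17], [0.09, 2.62], [-3.14, 3.14]. Speed limits (rad/s): [2.57, 2.57, 3.14, 3.14, 3.14, 3.14].

### API

Orientations are given as a unit quaternion [w, x, y, z].
In Python, from plant import manip, grab_frame gives the robot as it stands.
- The arm moves only by the tool servo_tool, never from a script. Its argument "deltas" is a list that holds one entry, the list of rows, each a list of 5 numbers: the opening in per cent of the stroke, from 0 (shut) to 100 (fully open), then the shift along the world's x, y, z in m, then the turn about the world's z in degrees. A call has exactly 8 rows; each row shifts and turns the commanded pose from where the row before left it; what a row does not reach is not made up. A row lasts 1/10 s, in which the tool goes at most 50 mm and 8.59 degrees, less where a joint would pass 70% of its speed; a pose out of reach is approached as far as the arm can. A call is refused whole if a number of a shift passes 0.05 or a number of a turn 8.59, either way. A call with a gripper value outside its range is refused whole. The fingers move at their own pace and stop on an object; the grip force is fixed at half the most. Time passes only in rows, so rows that do not move let the fingers close, or fill a call up. It gives the time, the measured TCP pose, the force, the opening and the grip force at its end, in the units of the state.
- manip.state(): the state, without advancing time (a new reading comes with each control period).
- grab_frame(name): name is "scene" or "top"; returns a dict with "pixels" (480x640x3 uint8, red, green, blue), "z_map" (480x640 float32, m along the optical axis (not along the pixel's ray), 0 where there is no reading), "fx", "fy", "cx", "cy" (pixels), "rvec" (rotation vector, rad) and "tvec" (3), from world to camera coordinates, as OpenCV has them. Camera axes: x right, y down, z forward; pixel columns grow to the right and rows downward; lengths in m; the calibration is good to about 2 mm. A picture is of the moment at which its call begins.
- manip.job_done(): hands the job in; it is judged then, once.
The state is a dict: "time": time; "joint_pos": joint angles; "joint_vel": joint speeds; "joint_efforts": joint torques, N m; "tool_pos": TCP position; "tool_rot": TCP orientation; "contact_force": force on the tool from outside, world axes, zero at the start; "ft_torque": the same for the moment, N m; "gripper_width": opening from 0.0 (shut) to 1.0 (fully open); "grasp_force": force on a finger pad.
Only numpy, scipy, OpenCV 4.12 (cv2) and the standard library are available. Lean on these libraries where they do the work, as an engineer would, in place of code of your own. Each camera call takes 0.05 s, during which the arm holds its last target. There are 200 camera calls.

## Working session

There is one attempt and no reset: what is moved stays moved. The work goes in short steps, Python scripts to look and compute and a tool call to move; the robot and the scene stay as the last step left them, time stands still between calls to the robot, and variables do not carry over. Pictures are saved under pics/ and viewed, at most 10 in all, crops included, and the job is handed in when it is done.

Besides the shell and the picture viewer there is one more tool, called after "Emit:" in YAML: its name, and indented under it one key for each argument. servo_tool: Moves the arm, as the interface text tells. Its arguments: {"type":"object","properties":{"deltas":{"type":"array"}},"required":["deltas"]}

```bash
mkdir -p pics; python3 - <<'E'
from plant import manip, grab_frame
import cv2, numpy as np
for n in ("top","scene"):
    f=grab_frame(n); np.savez(f"{n}0.npz",**f)
    cv2.imwrite(f"pics/{n}0.png",f["pixels"][...,::-1])
    R=cv2.Rodrigues(np.array(f["rvec"]))[0]; print(n,f["fx"],f["cx"],f["cy"],(-R.T@np.array(f["tvec"]).ravel()).round(3),R.round(2).tolist())
print(manip.state())
E
```

```text
top 600.9247540377954 311.6517214456985 231.47069861174708 [ 0.272 -0.007  1.375] [[-0.03, -1.0, -0.01], [-0.99, 0.03, -0.17], [0.17, 0.0, -0.99]]
scene 515.857156121756 327.02850369013413 240.85449113605287 [1.208 0.35  0.712] [[-0.43, 0.9, -0.02], [0.58, 0.26, -0.77], [-0.69, -0.34, -0.64]]
{'time': 0.1, 'joint_pos': array([-1.38399108e+00,  5.32885423e-02,  1.61416870e+00,  3.17844005e-05,
        1.47600144e+00, -1.19010347e-01]), 'joint_vel': array([ 2.24426994e-06, -1.45368973e-04, -4.51293282e-03,  1.02430815e-03,
       -1.19003370e-03, -8.87570567e-04]), 'joint_efforts': array([ 1.26475356e-03, -3.94902885e+01, -3.71360707e+01, -4.71829730e-05,
        3.90198897e-03, -9.36808220e-06]), 'tool_pos': array([ 0.18807031, -0.59546396,  0.24418019]), 'tool_rot': array([-9.33015753e-04,  9.88332163e-01,  1.52311076e-01, -1.58104437e-05]), 'contact_force': array([-0.3346027 ,  0.11280996,  0.05464823]), 'ft_torque': array([-0.00871552,  0.01856179,  0.00390803]), 'grasp_force': 0.0, 'gripper_width': 0.9963404160712986}
```

View pics/top0.png

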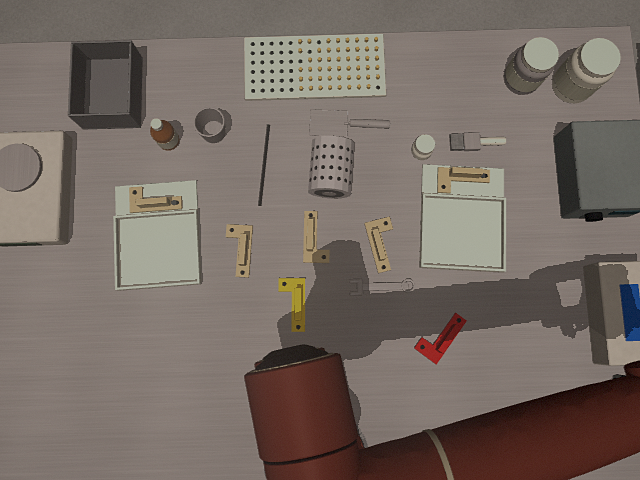

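View pics/scene0.png

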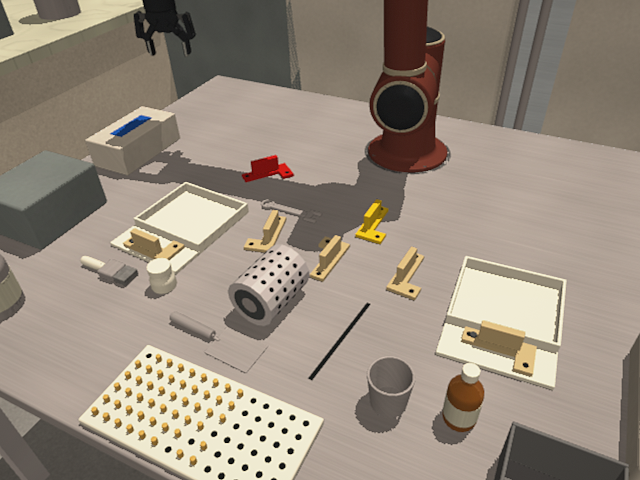

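The top view (up = +x, left = +y) shows tan loose guides at about (240,250), (312,237) and (378,245). The yellow decoy is at (295,303) and the red one at (440,338). The trays are at (157,250) and (462,233), with patterns at (155,200) and (463,178). The drum is at (332,166), the line at (264,165) and the spanner at (382,286). I'll enlarge to confirm which hand each part is.

```bash
python3 - <<'E'
import cv2
im=cv2.imread("pics/top0.png")
a=cv2.resize(im[150:300,105:315],None,fx=2.8,fy=2.8,interpolation=cv2.INTER_CUBIC)
b=cv2.resize(im[150:300,300:510],None,fx=2.8,fy=2.8,interpolation=cv2.INTER_CUBIC)
c=cv2.vconcat([cv2.resize(a,None,fx=.714,fy=.714),cv2.resize(b,None,fx=.714,fy=.714)])
cv2.imwrite("pics/crop.png",c);print(c.shape)
E
```

```text
(600, 420, 3)
```

View pics/crop.png

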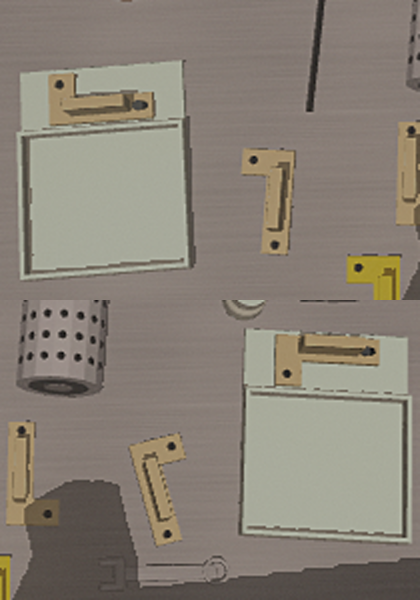

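Crop reading:
- **Tray at image left (157,250):** its pattern's toe end points left (+y) and the toe juts up (+x), which is to the right, so this is the RIGHT-hand tray.
- **Tray at image right (462,233):** its pattern's toe end points left and the toe juts down, so this is the LEFT-hand tray.
- **Loose guides:** (240,250) has its toe at the top jutting left, so it is LEFT. (312,237) has its toe at the bottom jutting image-right, so it is LEFT. (378,245) has its toe at the top jutting right, so it is RIGHT (guide c).
- **Decoys:** yellow (295,303) and red (440,338) are ignored.

Next I measure poses.

```bash
cat > h.py <<'E'
import cv2, numpy as np
def cloud(f):
    v,u=np.mgrid[0:480,0:640]; z=f["z_map"]
    P=np.stack([(u-f["cx"])/f["fx"]*z,(v-f["cy"])/f["fy"]*z,z],-1)
    R=cv2.Rodrigues(np.array(f["rvec"]))[0]
    W=(P-np.array(f["tvec"]).ravel())@R; W[z==0]=np.nan
    return W
def rect(p):
    (c,s,a)=cv2.minAreaRect((p[:,:2]*1000).astype(np.float32))
    if s[0]<s[1]: s=s[::-1]; a+=90
    return np.round(c,1),np.round(s,1),round((a+90)%180-90,1),len(p)
def box(W,u0,v0,u1,v1,lo,hi,mask=None):
    m=np.zeros(W.shape[:2],bool); m[v0:v1,u0:u1]=1
    with np.errstate(invalid="ignore"): m&=(W[...,2]>lo)&(W[...,2]<hi)
    if mask is not None: m&=mask
    return W[m]
def tan(f):
    h=cv2.cvtColor(f["pixels"],cv2.COLOR_RGB2HSV); return (h[...,0]>10)&(h[...,0]<25)&(h[...,1]>70)
E
python3 - <<'E'
from h import *
f=dict(np.load("top0.npz")); W=cloud(f); T=tan(f)
print("bench z",np.nanmedian(W[300:330,210:270,2]))
for n,b in dict(a=(222,218,256,282),b=(300,205,332,268),c=(362,210,395,276),patR=(125,180,185,214),patL=(434,160,495,195)).items():
    lo=.03 
    print(n,"rib",rect(box(W,*b,lo+.006,.06)),"plate",rect(box(W,*b,.003,.02,T)))
print("drum",rect(box(W,300,125,365,205,.09,.11)),rect(box(W,300,125,365,205,.03,.11)))
h=cv2.cvtColor(f["pixels"],cv2.COLOR_RGB2GRAY)<60
print("line",rect(box(W,250,115,280,215,-.01,.02,h)))
for n,b in dict(trR=(108,205,208,295),trL=(415,190,512,275)).items():
    print(n,"rim",rect(box(W,*b,.018,.032)))
    p=box(W,b[0]+15,b[1]+15,b[2]-15,b[3]-15,0,.012); print(np.median(p,0))
for n,b in dict(bottle=(145,112,185,152),jar=(408,130,440,162),beaker=(190,102,232,142),spat=(305,105,395,138),brush=(445,128,510,155),spanner=(345,270,415,298)).items():
    p=box(W,*b,.004,.2); print(n,rect(p) if len(p) else None, p[:,2].max() if len(p) else 0)
E
```

```text
bench z -8.012672429775422e-05
a rib (array([463.4, 154.3]), array([70.5, 14.7]), -4.4, 205) plate (array([464.7, 168.9]), array([119.8,  61. ]), -4.5, 556)
b rib (array([492.4,   1.8]), array([69.5, 11.4]), -1.5, 185) plate (array([491.8, -13.3]), array([120.2,  59.9]), -2.3, 597)
c rib (array([ 466.2, -152.5]), array([70.4, 14.5]), 12.6, 207) plate (array([ 469.5, -166.8]), array([120.4,  60.3]), 12.7, 570)
patR rib (array([576.4, 357.3]), array([69.2, 15.8]), -87.4, 236) plate (array([591.7, 358.6]), array([121.1,  61.6]), -87.3, 479)
patL rib (array([ 627.5, -359.6]), array([71.3, 17. ]), 85.6, 245) plate (array([ 616. , -359.5]), array([122.1,  61.7]), 88.5, 491)
drum (array([643.7, -48.5]), array([121.6,  60.5]), -4.9, 1048) (array([643.2, -49.9]), array([124.5,  96.3]), -5.7, 2463)
line (array([668.7, 105.7]), array([197.7,   7.3]), -6.9, 218)
trR rim (array([481.1, 353.2]), array([193.5, 191.9]), 2.9, 922)
[0.47163447 0.35292547 0.00482308]
trL rim (array([ 496. , -348.6]), array([192.2, 181. ]), 85.2, 863)
[ 0.4938214  -0.35269089  0.00497205]
bottle (array([754.1, 343.8]), array([99.3, 88.5]), 1.3, 710) 0.12363377081814424
jar (array([ 703.2, -273.3]), array([76.7, 73.2]), -1.4, 502) 0.062428557418241215
beaker (array([771.7, 231.9]), array([108.2,  98.9]), -0.8, 839) 0.0771863016869433
spat (array([753.1, -98.1]), array([209.2, 111.9]), 88.3, 756) 0.09973831165852969
brush (array([ 710.6, -399.6]), array([152. ,  64.3]), 87.8, 811) 0.026681570171663387
spanner (array([ 379.8, -154.9]), array([158.2,  61.6]), 88.5, 593) 0.014330317134639293
```

Emit:
servo_tool:
  deltas:
    - [[50, 0.02, 0.03, 0, 0], [50, 0.023, 0.037, 0, -0.9], [50, 0.023, 0.037, 0, -1], [50, 0.023, 0.037, 0, -1], [50, 0.023, 0.037, 0, -1], [50, 0.023, 0.037, 0, -1], [50, 0.023, 0.037, 0, 0], [50, 0.023, 0.037, 0, 0]]

```text
time: 0.9
tool_pos: [0.3696, -0.3052, 0.2449]
tool_rot: [-0.0, 0.994, 0.11, -0.0]
contact_force: [0.9, -0.0, -0.2]
gripper_width: 0.501
grasp_force: 0.0
```

```bash
cat >> h.py <<'E'
def st():
    from plant import manip
    s=manip.state(); w,x,y,z=s["tool_rot"]
    print("t",round(s["time"],2),"p",np.round(s["tool_pos"]*1000,1),"yaw",round(np.degrees(np.arctan2(2*(x*y+w*z),1-2*(y*y+z*z))),2),"F",np.round(s["contact_force"],1),"w",round(s["gripper_width"],2),"g",s["grasp_force"])
E
python3 - <<'E'
from h import *
f=dict(np.load("top0.npz")); W=cloud(f)
wh=cv2.cvtColor(f["pixels"],cv2.COLOR_RGB2HSV)[...,1]<45
for n,b in dict(trR=(108,205,208,295),trL=(415,190,512,275)).items():
    print(n,rect(box(W,*b,.018,.028,wh)))
st()
E
```

```text
trR (array([470.1, 352.6]), array([192. , 171.4]), -87.0, 738)
trL (array([ 491.4, -348.5]), array([191.4, 171.5]), 85.3, 690)
t 0.9 p [ 369.6 -305.2  244.9] yaw 12.6 F [ 0.9 -0.  -0.2] w 0.5 g 0.0
```

Emit:
servo_tool:
  deltas:
    - [[50, 0.024, 0.038, -0.02, 0], [50, 0.024, 0.038, -0.02, 0], [50, 0.024, 0.038, -0.02, 0], [50, 0.0246, 0.0387, -0.02, 0], [50, 0, 0, -0.035, 0], [50, 0, 0, -0.035, 0], [50, 0, 0, -0.02, 0], [50, 0, 0, -0.01, 0]]

```text
time: 1.7
tool_pos: [0.4639, -0.1531, 0.0623]
tool_rot: [-0.001, 0.994, 0.11, -0.002]
contact_force: [0.2, 0.4, -0.2]
gripper_width: 0.5
grasp_force: 0.0
```

Emit:
servo_tool:
  deltas:
    - [[50, 0, 0, -0.015, 0], [50, 0, 0, -0.012, 0], [50, 0, 0, -0.007, 0], [0, 0, 0, 0, 0], [0, 0, 0, 0, 0], [0, 0, 0, 0, 0], [0, 0, 0, 0, 0], [0, 0, 0, 0.02, 0]]

```text
time: 2.5
tool_pos: [0.4636, -0.1532, 0.0491]
tool_rot: [-0.002, 0.994, 0.11, -0.002]
contact_force: [-0.3, 0.7, -1.3]
gripper_width: 0.149
grasp_force: 60.4
```

Emit:
servo_tool:
  deltas:
    - [[0, 0, 0, 0.04, 0], [0, 0, 0, 0.04, 0], [0, 0, 0.03, 0, -1.2], [0, 0, 0.045, 0, -1.2], [0, 0, 0.045, 0, -1.2], [0, 0, 0.045, 0, -1.2], [0, 0, 0.045, 0, -1.2], [0, 0, 0.045, 0, -1.2]]

```text
time: 3.3
tool_pos: [0.4654, 0.1024, 0.1316]
tool_rot: [0.0, 0.999, 0.047, 0.0]
contact_force: [1.1, 0.1, -1.5]
gripper_width: 0.146
grasp_force: 60.5
```

Emit:
servo_tool:
  deltas:
    - [[0, 0, 0.045, 0, -1.2], [0, 0, 0.045, 0, -1.2], [0, 0, 0.045, 0, 0], [0, 0, 0.045, 0, 0], [0, 0, 0.045, 0, 0], [0, 0.003, 0.035, 0, 0], [0, 0, 0.005, -0.02, 0], [0, 0, 0, -0.03, 0]]

```text
time: 4.1
tool_pos: [0.4702, 0.3685, 0.0834]
tool_rot: [-0.002, 1.0, 0.028, 0.003]
contact_force: [0.2, 0.1, -1.8]
gripper_width: 0.152
grasp_force: 60.5
```

Emit:
servo_tool:
  deltas:
    - [[0, 0, 0, -0.02, 0], [0, 0, 0, -0.015, 0], [0, 0, 0, -0.008, 0], [0, 0, 0, -0.002, 0], [0, 0, 0, 0, 0], [40, 0, 0, 0, 0], [40, 0, 0, 0, 0], [40, 0, 0, 0, 0]]

```text
time: 4.9
tool_pos: [0.4692, 0.3659, 0.0369]
tool_rot: [-0.0, 1.0, 0.026, 0.001]
contact_force: [-0.8, -0.2, -0.9]
gripper_width: 0.405
grasp_force: 0.0
```

Emit:
servo_tool:
  deltas:
    - [[40, 0, 0, 0.035, 0], [40, 0, 0, 0.045, 0], [40, -0.002, -0.042, 0, -1.5], [40, -0.002, -0.042, 0, -1.5], [45, -0.002, -0.042, 0, -1.5], [45, 0, -0.042, 0, -1.5], [45, 0, -0.042, 0, -1.5], [45, 0, -0.002, -0.03, 0]]

```text
time: 5.7
tool_pos: [0.4667, 0.1509, 0.0908]
tool_rot: [-0.0, 0.999, -0.042, 0.005]
contact_force: [1.5, 1.6, 1.0]
gripper_width: 0.451
grasp_force: 0.0
```

Emit:
servo_tool:
  deltas:
    - [[45, 0, 0, -0.02, 0], [45, 0, 0, -0.018, 0], [45, 0, 0, -0.012, 0], [45, 0, 0, -0.006, 0], [0, 0, 0, 0, 0], [0, 0, 0, 0, 0], [0, 0, 0, 0, 0], [0, 0, 0, 0, 0]]

```text
time: 6.5
tool_pos: [0.4632, 0.1539, 0.031]
tool_rot: [-0.0, 0.999, -0.039, 0.001]
contact_force: [-0.2, -0.4, 0.1]
gripper_width: 0.152
grasp_force: 59.6
```

Emit:
servo_tool:
  deltas:
    - [[0, 0, 0, 0.035, 0], [0, 0, 0, 0.045, 0], [0, 0, -0.02, 0.02, 0], [0, 0, -0.045, 0, 0], [0, 0, -0.045, 0, 0], [0, 0, -0.045, 0, 0], [0, 0, -0.045, 0, 0], [0, 0, -0.045, 0, 0]]

```text
time: 7.3
tool_pos: [0.4625, -0.093, 0.1307]
tool_rot: [0.0, 0.999, -0.039, 0.001]
contact_force: [-0.2, 0.2, -1.3]
gripper_width: 0.147
grasp_force: 59.5
```

Emit:
servo_tool:
  deltas:
    - [[0, 0.006, -0.0455, 0, 0], [0, 0.006, -0.0455, 0, 0], [0, 0.006, -0.0455, 0, 0], [0, 0.006, -0.0455, 0, 0], [0, 0.0067, -0.0455, 0, 0], [0, 0, 0, -0.02, 0], [0, 0, 0, -0.03, 0], [0, 0, 0, -0.01, 0]]

```text
time: 8.1
tool_pos: [0.4915, -0.3178, 0.067]
tool_rot: [-0.002, 0.999, -0.039, -0.002]
contact_force: [-0.5, 0.2, -3.2]
gripper_width: 0.152
grasp_force: 59.5
```

Emit:
servo_tool:
  deltas:
    - [[0, 0, 0, -0.015, 0], [0, 0, 0, -0.01, 0], [0, 0, 0, -0.007, 0], [0, 0, 0, -0.003, 0], [0, 0, 0, 0, 0], [40, 0, 0, 0, 0], [40, 0, 0, 0, 0], [40, 0, 0, 0, 0]]

```text
time: 8.9
tool_pos: [0.4939, -0.3191, 0.0359]
tool_rot: [0.0, 0.999, -0.039, 0.0]
contact_force: [0.4, -0.2, -0.0]
gripper_width: 0.401
grasp_force: 0.0
```

Emit:
servo_tool:
  deltas:
    - [[40, 0, 0, 0.035, 0], [40, 0, 0, 0.045, 0], [40, 0, 0.03, 0, 0.5], [40, 0, 0.045, 0, 0.5], [45, 0, 0.045, 0, 0.5], [45, 0, 0.045, 0, 0.5], [45, 0, 0.045, 0, 0.5], [45, 0, 0.045, 0, 0]]

```text
time: 9.7
tool_pos: [0.4934, -0.0622, 0.1158]
tool_rot: [0.0, 1.0, -0.017, 0.001]
contact_force: [0.6, 0.2, -0.1]
gripper_width: 0.447
grasp_force: 0.0
```

Emit:
servo_tool:
  deltas:
    - [[45, -0.001, 0.045, 0, 0], [45, -0.001, 0.021, -0.015, 0], [45, 0, 0, -0.025, 0], [45, 0, 0, -0.02, 0], [45, 0, 0, -0.018, 0], [45, 0, 0, -0.008, 0], [45, 0, 0, 0, 0], [0, 0, 0, 0, 0]]

```text
time: 10.5
tool_pos: [0.4921, 0.002, 0.0301]
tool_rot: [0.0, 1.0, -0.017, 0.001]
contact_force: [-0.1, -0.5, 0.3]
gripper_width: 0.293
grasp_force: 0.0
```

Emit:
servo_tool:
  deltas:
    - [[0, 0, 0, 0, 0], [0, 0, 0, 0, 0], [0, 0, 0, 0, 0], [0, 0, 0, 0, 0], [0, 0, 0, 0.035, 0], [0, 0, 0, 0.045, 0], [0, 0, -0.01, 0.02, 0], [0, 0, -0.04, 0, 0]]

```text
time: 11.3
tool_pos: [0.4939, -0.0467, 0.1335]
tool_rot: [0.0, 1.0, -0.015, 0.004]
contact_force: [0.2, -1.1, -1.2]
gripper_width: 0.151
grasp_force: 58.9
```

Emit:
servo_tool:
  deltas:
    - [[0, 0, -0.045, 0, -0.6], [0, 0, -0.045, 0, -0.6], [0, -0.001, -0.045, 0, -0.6], [0, -0.001, -0.045, 0, -0.6], [0, -0.001, -0.045, 0, -0.3], [0, 0, -0.045, 0, 0], [0, 0, -0.045, 0, 0], [0, 0, -0.0155, 0, 0]]

```text
time: 12.1
tool_pos: [0.4876, -0.3819, 0.1288]
tool_rot: [0.0, 0.999, -0.042, -0.0]
contact_force: [0.5, 0.6, -1.5]
gripper_width: 0.156
grasp_force: 58.9
```

Emit:
servo_tool:
  deltas:
    - [[0, 0, 0, -0.03, 0], [0, 0, 0, -0.03, 0], [0, 0, 0, -0.018, 0], [0, 0, 0, -0.01, 0], [0, 0, 0, -0.006, 0], [0, 0, 0, 0, 0], [0, 0, 0, 0, 0], [40, 0, 0, 0, 0]]

```text
time: 12.9
tool_pos: [0.489, -0.3786, 0.0362]
tool_rot: [0.001, 0.999, -0.041, 0.001]
contact_force: [-0.4, 0.0, -0.2]
gripper_width: 0.308
grasp_force: 0.0
```

Emit:
servo_tool:
  deltas:
    - [[40, 0, 0, 0, 0], [40, 0, 0, 0.035, 0], [40, 0, 0, 0.045, 0], [40, 0.013, 0.022, 0.02, 8.5], [70, 0.013, 0.022, 0, 8.5], [70, 0.013, 0.022, 0, 8.5], [70, 0.013, 0.022, 0, 8.5], [70, 0.013, 0.022, 0, 8.5]]

```text
time: 13.7
tool_pos: [0.5541, -0.2675, 0.1359]
tool_rot: [0.0, 0.945, 0.327, 0.0]
contact_force: [-0.2, -0.5, 0.5]
gripper_width: 0.698
grasp_force: 0.0
```

Emit:
servo_tool:
  deltas:
    - [[70, 0.013, 0.0225, 0, 8.5], [70, 0.013, 0.0225, 0, 8.5], [70, 0.013, 0.0225, 0, 8.5], [70, 0.013, 0.0225, 0, 8.5], [70, 0.013, 0.0225, 0, 8.5], [70, 0.014, 0.0225, 0, 2.8], [70, 0, 0, 0, 0], [70, 0, 0, 0, 0]]

```text
time: 14.5
tool_pos: [0.6326, -0.1331, 0.1355]
tool_rot: [0.0, 0.748, 0.664, -0.0]
contact_force: [0.5, -0.1, -0.4]
gripper_width: 0.701
grasp_force: 0.0
```

```bash
python3 - <<'E'
from h import *
from plant import grab_frame
for n in ("top","scene"):
    f=grab_frame(n); np.savez(f"{n}1.npz",**f); cv2.imwrite(f"pics/{n}1.png",f["pixels"][...,::-1])
st(); W=cloud(f); R=cv2.Rodrigues(np.array(f["rvec"]))[0]
f=dict(np.load("scene1.npz"))
f0=dict(np.load("top0.npz")); W0=cloud(f0)
h=cv2.cvtColor(f0["pixels"],cv2.COLOR_RGB2GRAY)<60
p=box(W0,250,115,280,215,-.01,.02,h)[:,:2].astype(np.float32)*1000
vx,vy,x,y=cv2.fitLine(p,cv2.DIST_L2,0,.01,.01).ravel(); print("line ang",np.degrees(np.arctan(vy/vx)),x,y)
g=cv2.cvtColor(f["pixels"],cv2.COLOR_RGB2GRAY)<45
p=box(W,300,295,375,385,-.005,.005,g); print("line scene",rect(p))
E
```

```text
t 14.6 p [ 632.1 -134.   135.4] yaw 83.06 F [-0.1  1.3  1.2] w 0.7 g 0.0
line ang -6.767315 666.9837 105.912346
line scene (array([671.1, 104.6]), array([195.9,   7.2]), -6.4, 280)
```

View pics/scene1.png

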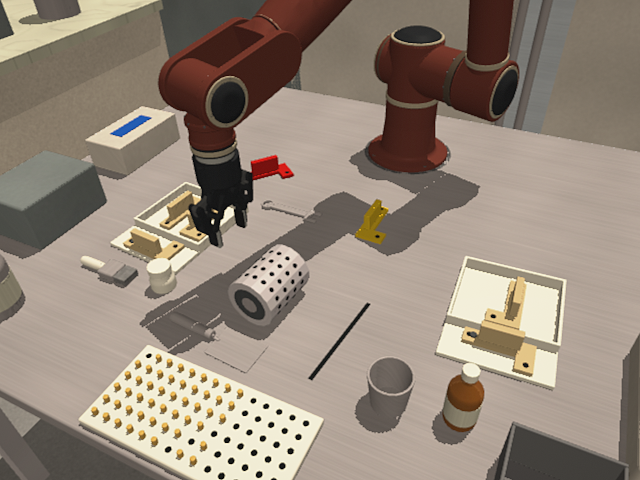

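Emit:
servo_tool:
  deltas:
    - [[70, 0, 0, -0.03, 0], [70, 0, 0, -0.03, 0], [70, 0, 0, -0.02, 0], [70, 0, 0, -0.013, 0], [70, 0.001, 0.006, 0, 0], [70, 0.001, 0.006, 0, 0], [70, 0.001, 0.006, 0, 0], [70, 0.001, 0.006, 0, 0]]

```text
time: 15.4
tool_pos: [0.6376, -0.1092, 0.0441]
tool_rot: [0.001, 0.748, 0.664, 0.0]
contact_force: [-1.8, -3.9, 2.6]
gripper_width: 0.701
grasp_force: 1.8
```

Emit:
servo_tool:
  deltas:
    - [[70, 0.001, 0.006, 0, 0], [70, 0.001, 0.006, 0, 0], [70, 0.001, 0.006, 0, 0], [70, 0.001, 0.006, 0, 0], [70, 0.001, 0.006, 0, 0], [70, 0.001, 0.006, 0, 0], [70, 0.001, 0.006, 0, 0], [70, 0.001, 0.006, 0, 0]]

```text
time: 16.2
tool_pos: [0.6458, -0.0625, 0.0444]
tool_rot: [0.002, 0.748, 0.664, -0.0]
contact_force: [-1.3, -5.6, 3.6]
gripper_width: 0.698
grasp_force: 2.9
```

```bash
cat > d.py <<'E'
import sys
from h import *
from plant import grab_frame
k=sys.argv[1]
for n in ("top","scene"):
    f=grab_frame(n); cv2.imwrite(f"pics/{n}{k}.png",f["pixels"][...,::-1]); np.savez(f"{n}{k}.npz",**f)
    W=cloud(f); p=W.reshape(-1,3); px=f["pixels"].reshape(-1,3).astype(int)
    m=(p[:,0]>.55)&(p[:,0]<.76)&(p[:,1]>-.13)&(p[:,1]<.18)&(p[:,2]>.0935)&(p[:,2]<.101)
    m&=px.mean(1)>90
    q=p[m]; c=rect(q); d=(c[0]-[670,105.2])@np.array([[.9932,.1167],[-.1167,.9932]]); print(n,c,"u,n offset",d.round(1))
st()
E
python3 d.py 2
```

```text
top (array([671.9,  -1.5]), array([64.7, 44.6]), -13.6, 36) u,n offset [  14.3 -105.8]
scene (array([648.3, -25.9]), array([123.8,  91.7]), -9.8, 808) u,n offset [  -6.3 -132.7]
t 16.3 p [645.9 -61.5  44.1] yaw 83.16 F [ 0.7 -3.4  1.5] w 0.7 g 1.6435401613125578
```

Emit:
servo_tool:
  deltas:
    - [[70, 0.001, 0.006, 0, 0], [70, 0.001, 0.007, 0, 0], [70, 0.001, 0.007, 0, 0], [70, 0.001, 0.007, 0, 0], [70, 0.001, 0.007, 0, 0], [70, 0.001, 0.007, 0, 0], [70, 0.001, 0.007, 0, 0], [70, 0.001, 0.007, 0, 0]]

```text
time: 17.1
tool_pos: [0.6533, -0.0073, 0.0436]
tool_rot: [0.002, 0.748, 0.663, -0.0]
contact_force: [-1.1, -6.0, 3.8]
gripper_width: 0.701
grasp_force: 2.9
```

Emit:
servo_tool:
  deltas:
    - [[70, 0.001, 0.007, 0, 0], [70, 0.001, 0.006, 0, 0], [70, 0.001, 0.006, 0, 0], [70, 0.001, 0.006, 0, 0], [70, 0.001, 0.005, 0, 0], [70, 0, 0.002, 0, 0], [70, 0, 0, 0, 0], [70, 0, 0, 0, 0]]

```text
time: 17.9
tool_pos: [0.6583, 0.025, 0.0433]
tool_rot: [0.001, 0.748, 0.663, 0.0]
contact_force: [-0.0, -5.8, 2.1]
gripper_width: 0.697
grasp_force: 2.5
```

```bash
python3 d.py 3
```

```text
top (array([676.4,  74.5]), array([21.1, 12.8]), -7.0, 34) u,n offset [  9.9 -29.7]
scene (array([664.7,  83.4]), array([123.6,  42.8]), -3.6, 883) u,n offset [ -2.7 -22.3]
t 18.0 p [658.3  24.9  43.2] yaw 83.11 F [ 1.  -4.8  2.7] w 0.7 g 2.477599745616317
```

View pics/scene3.png

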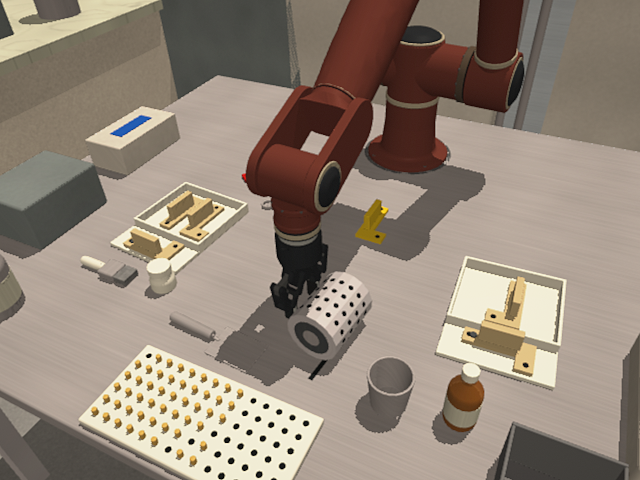

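The drum is tight against the fingers, still short of the line (tape end visible at (318,368)), and the spatula is untouched. The +y side facet should give its exact offset.

```bash
cat > e.py <<'E'
import sys
from h import *
f=dict(np.load(f"scene{sys.argv[1]}.npz")); p=cloud(f).reshape(-1,3); p=p[~np.isnan(p[:,0])]
q=(p[:,:2]*1000-[670,105.2])@np.array([[.9932,.1167],[-.1167,.9932]]); z=p[:,2]*1000
s=(abs(q[:,0])<50)&(q[:,1]>-10)&(q[:,1]<75)&(z>41)&(z<55)
k=np.polyfit(q[s,0],q[s,1],1); r=q[s,1]-np.polyval(k,q[s,0]); s2=abs(r)<2
k=np.polyfit(q[s,0][s2],q[s,1][s2],1)
print("side n at u=0",k[1].round(1),"-> centre",(k[1]-48).round(1),"tilt deg",np.degrees(k[0]).round(2),len(r),r.std().round(2))
e=(abs(q[:,1]-(k[1]-48))<35)&(z>20)&(z<80)&(q[:,0]>30)&(q[:,0]<90); print("end u",np.percentile(q[e,0],[50,90]).round(1))
t=(abs(q[:,0])<70)&(z>93)&(z<98)&(abs(q[:,1]-(k[1]-48))<20); print("top flat n",np.percentile(q[t,1],[2,50,98]).round(1),"u",np.percentile(q[t,0],[1,99]).round(1))
E
python3 e.py 3; python3 e.py 0
```

```text
side n at u=0 25.1 -> centre -22.9 tilt deg -0.14 159 0.53
end u [57.8 58.9]
top flat n [-38.6 -21.3  -4.8] u [-60.8  57.3]Traceback (most recent call last):
  File "e.py", line 6, in <module>
    k=np.polyfit(q[s,0],q[s,1],1); r=q[s,1]-np.polyval(k,q[s,0]); s2=abs(r)<2
    raise TypeError("expected non-empty vector for x")
TypeError: expected non-empty vector for x
```

Emit:
servo_tool:
  deltas:
    - [[70, 0.0005, 0.004, 0, 0], [70, 0.0006, 0.005, 0, 0], [70, 0.0006, 0.005, 0, 0], [70, 0.0005, 0.004, 0, 0], [70, 0.0004, 0.003, 0, 0], [70, 0.0001, 0.0013, 0, 0], [70, 0, 0, 0, 0], [70, 0, 0, 0, 0]]

```text
time: 18.8
tool_pos: [0.6607, 0.0473, 0.0431]
tool_rot: [0.001, 0.748, 0.663, 0.0]
contact_force: [0.3, -5.3, 3.0]
gripper_width: 0.704
grasp_force: 2.5
```

```bash
python3 d.py 4; python3 e.py 4
```

```text
top (array([677.6,  98.3]), array([21.5, 15.6]), -0.5, 40) u,n offset [ 8.4 -6. ]
scene (array([667.9, 107.4]), array([122.1,  40.4]), -7.9, 922) u,n offset [-2.3  1.9]
t 18.9 p [660.7  47.2  43. ] yaw 83.11 F [ 0.5 -4.1  2.4] w 0.7 g 2.487809417070821
side n at u=0 47.5 -> centre -0.5 tilt deg -0.06 143 0.51
end u [57.6 58.7]
top flat n [-17.3   1.1  16.8] u [-61.6  57.5]
```

Emit:
servo_tool:
  deltas:
    - [[70, -0.0005, -0.004, 0, 0], [70, -0.001, -0.008, 0, 0], [70, -0.003, -0.025, 0, 0], [70, -0.005, -0.04, 0, 0], [70, 0, -0.03, 0.03, 0], [70, 0, 0, 0.045, 0], [70, 0, -0.03, 0.04, 0], [70, -0.02, -0.04, 0.02, 0]]

```text
time: 19.7
tool_pos: [0.6332, -0.1294, 0.1822]
tool_rot: [0.003, 0.747, 0.664, 0.002]
contact_force: [0.5, -1.2, 1.3]
gripper_width: 0.703
grasp_force: 0.0
```

Emit:
servo_tool:
  deltas:
    - [[70, -0.02, -0.04, 0.02, 0], [70, -0.02, -0.04, 0, 0], [70, -0.02, -0.04, 0, 0], [70, -0.02, -0.04, 0, 0], [70, -0.02, -0.04, 0, 0], [70, 0, 0, 0, 0], [70, 0, 0, 0, 0], [70, 0, 0, 0, 0]]

```text
time: 20.5
tool_pos: [0.5308, -0.3281, 0.1969]
tool_rot: [-0.001, 0.748, 0.664, 0.0]
contact_force: [-0.3, 0.3, 0.2]
gripper_width: 0.7
grasp_force: 0.0
```

```bash
python3 d.py 5; python3 e.py 5; python3 - <<'E'
from h import *
f=dict(np.load("top5.npz")); f0=dict(np.load("top0.npz")); W=cloud(f);T=tan(f); W0=cloud(f0)
for n,b in dict(trR=(112,216,205,290),trL=(418,198,512,272)).items():
    p=box(W,*b,.041,.07); print(n,"rib",len(p),rect(p) if len(p)>4 else 0, "rib z",np.percentile(p[:,2],[5,50,95]).round(3),"plate",rect(box(W,*b,.008,.022,T)))
print("drum full",rect(box(W,225,120,300,210,.03,.11)),rect(box(W,225,120,300,210,.093,.101)))
for n,b in dict(bottle=(145,112,185,152),jar=(408,130,440,162),beaker=(190,102,232,142),spat=(345,105,395,138),brush=(445,128,510,155),spanner=(345,270,415,298)).items():
    d=abs(f["pixels"][b[1]:b[3],b[0]:b[2]].astype(int)-f0["pixels"][b[1]:b[3],b[0]:b[2]]).mean(); print(n,d.round(1))
E
```

```text
top (array([667.1, 106.7]), array([121.4,  48.2]), -4.1, 560) u,n offset [-3.1  1.2]
scene (array([667.3, 106.9]), array([122.7,  41.1]), -5.7, 896) u,n offset [-2.9  1.4]
t 20.6 p [ 531.2 -327.7  197. ] yaw 83.22 F [-0.7  0.2  1.1] w 0.7 g 0.0
side n at u=0 47.3 -> centre -0.7 tilt deg -0.13 148 0.45
end u [57.6 58.7]
top flat n [-17.1   0.5  16.8] u [-61.9  57.4]
trR rib 210 (array([469. , 366.1]), array([68.9, 15.6]), 3.6, 210) rib z [0.044 0.048 0.052] plate (array([470.8, 350.7]), array([119.4,  60.6]), 3.8, 522)Traceback (most recent call last):
  File "<stdin>", line 4, in <module>
    return _quantile_unchecked(
        a, q, axis, out, overwrite_input, method, keepdims, weights)
    return _ureduce(a,
                    func=_quantile_ureduce_func,
    ...<5 lines>...
                    overwrite_input=overwrite_input,
                    method=method)
    r = func(a, **kwargs)
    result = _quantile(arr,
                       quantiles=q,
    ...<2 lines>...
                       out=out,
                       weights=wgt)
    slices_having_nans = np.isnan(arr[-1, ...])
                                  ~~~^^^^^^^^^
IndexError: index -1 is out of bounds for axis 0 with size 0
```

View pics/top5.png

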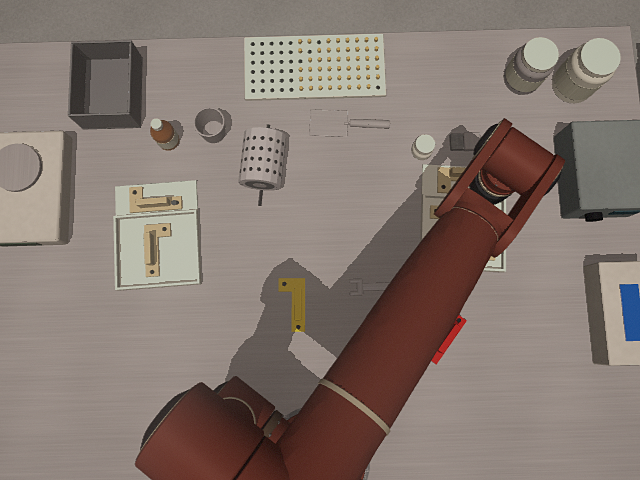

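The drum sits on the line at (262,158), with tape showing at both ends (268,127) and (261,198). Guide c lies flat in the right-hand tray at (155,250), and the bystanders look unmoved. The arm hides the left-hand tray here, so I'll check it in the scene view.

```bash
python3 - <<'E'
from h import *
f=dict(np.load("scene4.npz")); W=cloud(f); p=W[tan(f)]
for lo,hi in ((-.352,-.29),(-.43,-.352)):
    q=p[(p[:,0]>.41)&(p[:,0]<.57)&(p[:,1]>lo)&(p[:,1]<hi)]
    r=q[q[:,2]>.046]; l=q[(q[:,2]>.008)&(q[:,2]<.016)]; print("rib",rect(r),r[:,2].max().round(3),"plate",rect(l),l[:,2].mean().round(4))
a=dict(np.load("scene0.npz"))["pixels"].astype(int); b=dict(np.load("scene5.npz"))["pixels"].astype(int)
for n,(x0,y0,x1,y1) in dict(bottle=(440,360,490,435),jar=(142,254,180,298),beaker=(362,352,418,420),spat=(165,308,268,375),brush=(75,250,140,290),spanner=(258,195,325,225)).items(): print(n,(abs(a-b)[y0:y1,x0:x1].max(-1)>40).mean().round(2))
E
```

```text
rib (array([ 497.2, -319.5]), array([69.5, 16.7]), -4.5, 127) 0.052 plate (array([ 496.2, -316.3]), array([124.8,  47.3]), 2.3, 363) 0.0125
rib (array([ 490.1, -378.6]), array([71.4, 17.1]), -4.4, 131) 0.052 plate (array([ 491. , -379.5]), array([120.6,  34.4]), -2.5, 278) 0.0125
bottle 0.0
jar 0.15
beaker 0.0
spat 0.16
brush 0.39
spanner 0.49
```

Both left-hand guides lie flat in their tray: plate tops at 13 mm, rib tops at about 50 mm, 59 mm apart. The pixel differences at the jar, brush, spanner and spatula fit the arm and its shadow now covering them, since the pictures show them at their old positions. Handing in.

```bash
python3 -c "
from plant import manip
print(manip.job_done())"
```

```text
the job is handed in; nothing more can be done
None
```

I handed the job in with all three guides flat and rib up in the trays of their own hand, and the drum pushed square onto the parking line with its middle within about 2 mm of it. The bystanders look unmoved in the pictures, and the clock stood at about 21 s.

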